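# Set up a pinhole beam expander on the optical rail

### The job

Set up the beam expander on the rail in front of the clamped red laser: small lens 40 mm from the laser's front face, pinhole 50 mm beyond the small lens, large lens 75 mm beyond the pinhole, white screen last, at least 45 mm further but wholly on the rail (along the rail, to plate middles). Each carrier must sit right down over the rail, upright and square to it, and none may be tipped over on the way. Leave the scan head, the empty lens tube and the bare post behind the rail where they stand.

Things in the scene. Friction and masses are not known exactly. Their poses are not given: they have to be found in the camera images.
- rail: Optical rail: dark bar 380 mm long (its y), 40 mm wide (x), bright side scales, two 60 mm cross feet; fixed. The loose carriers start to the left of it. Flat top 40 mm above the worktop, top edges chamfered 5 mm, so a saddle 5 mm off still finds its way on. Origin: centre of its underside; +y is the laser's end. A seated saddle's origin is on the middle line, 26 mm above the rail's origin.
- laser: Laser: red cylinder, 38 mm diameter, on a black saddle, fixed near one end of the rail. Origin: middle of its saddle's underside, on the rail's middle line, 26 mm above the worktop; its y is the rail's y. It shines towards -y, along the rail, 64 mm above its origin.
- laser_front (a point): Centre of the laser's black front face, from which the first distance is measured; 30 mm from the laser's origin towards its -y, 64 mm above it.
- small_lens: Small lens: black plate, brass barrel (25 mm diameter). Upright plate 41 mm wide (x), 10 mm thick (y = 0 at its middle), 43.5-84.5 mm above the origin: grip across the width 70 mm up. Black saddle below, 60 (x) x 32 (y) x 26 mm; its 43 x 14 mm channel along y drops over the rail, either way round; brass knob to x = -40. Origin: middle of the saddle's underside. ~160 g, loose.
- pinhole: Pinhole: aluminium plate, copper disc, brass knob 10 mm out of its top. Upright plate 41 mm wide (x), 10 mm thick (y = 0 at its middle), 43.5-84.5 mm above the origin: grip across the width 70 mm up. Black saddle below, 60 (x) x 32 (y) x 26 mm; its 43 x 14 mm channel along y drops over the rail, either way round; brass knob to x = -40. Origin: middle of the saddle's underside. ~160 g, loose.
- large_lens: Large lens: blue plate, glass in a 44 mm ring. Upright plate 56 mm wide (x), 10 mm thick (y = 0 at its middle), 36-92 mm above the origin: grip across the width 70 mm up. Black saddle below, 60 (x) x 32 (y) x 26 mm; its 43 x 14 mm channel along y drops over the rail, either way round; brass knob to x = -40. Origin: middle of the saddle's underside. ~180 g, loose.
- screen: Screen: plain white plate. Upright plate 56 mm wide (x), 8 mm thick (y = 0 at its middle), 36-92 mm above the origin: grip across the width 70 mm up. Black saddle below, 60 (x) x 32 (y) x 26 mm; its 43 x 14 mm channel along y drops over the rail, either way round; brass knob to x = -40. Origin: middle of the saddle's underside. ~150 g, loose.
- scan_head: Bystander: black mirror block with a yellow mirror, 127 x 80 x 72 mm, standing behind the rail; origin at the centre of its underside. Leave it alone.
- lens_tube: Bystander: empty black lens tube, 31 mm diameter, 30 mm high, standing behind the rail, beside the fixed microscope (400 mm tall, its head from x = 0.62 m onwards, y -0.05 to 0.18 m: keep the wrist out of it when swinging across). Origin at the centre of its underside. Leave it alone.
- mount_post: Bystander: bare steel post, 13 mm diameter, 57 mm high, standing behind the rail; origin at the centre of its underside. Leave it alone.

How it is judged:
At the end, for the whole second after the job is handed in: All four carriers fully down on the rail (4 mm across, 3 mm in height), square (0.12 rad), upright, released, at rest; small lens 40 mm from laser face, pinhole 50 mm beyond it, large lens 75 mm further (each +-10 mm), screen 37 mm or more past that, its middle 12 mm inside the rail's end (x of small_lens in the frame of rail between -0.004 and 0.004 m and z of small_lens in the frame of rail between 0.023 and 0.029 m and y of each of small_lens, pinhole, large_lens, screen in the frame of rail above -0.178 m and angle between the y axis of each of small_lens, pinhole, large_lens, screen and the y axis of rail, either way round below 0.12 rad and angle between each of small_lens, pinhole, large_lens, screen's own z axis and vertical below 0.05 rad and linear speed of each of small_lens, pinhole, large_lens, screen below 0.01 m/s and angular speed of each of small_lens, pinhole, large_lens, screen below 0.1 rad/s and x of pinhole in the frame of rail between -0.004 and 0.004 m and z of pinhole in the frame of rail between 0.023 and 0.029 m and x of large_lens in the frame of rail between -0.004 and 0.004 m and z of large_lens in the frame of rail between 0.023 and 0.029 m and x of screen in the frame of rail between -0.004 and 0.004 m and z of screen in the frame of rail between 0.023 and 0.029 m and y of small_lens in the frame of laser between -0.08 and -0.06 m and horizontal distance between pinhole and small_lens between 0.04 and 0.06 m and y of pinhole in the frame of laser below -0.09 m and horizontal distance between large_lens and pinhole between 0.065 and 0.085 m and y of large_lens in the frame of laser below -0.14 m and horizontal distance between screen and large_lens above 0.037 m and horizontal distance between screen and pinhole above 0.098 m and y of screen in the frame of laser below -0.17 m); the robot touches nothing.
It fails at once if a carrier is tipped over (angle between any of small_lens, pinhole, large_lens, screen's own z axis and vertical above 0.7 rad).
It fails at once if a bystander behind the rail is disturbed (distance of any of scan_head, lens_tube, mount_post from where it was at the start of the episode above 0.02 m or angle between mount_post's own z axis and vertical above 0.4 rad).
It also fails if it takes over 106 s, if anything falls off the work surface, if the arm or the gripper's body presses on something with over 40 N, if the wrist force passes 120 N, or if a joint passes its speed limit or range.

### The arm

A 6-joint arm with a two-finger parallel gripper is mounted at the origin on a cart in front of the work surface, level with it; the furniture and walls round the work are solid. World frame = base frame: x ahead of the robot, y to its left, z up, the work surface at z = 0. Lengths are in m, angles in rad, forces in N, time in s.
With the tool pointing down it reaches from about 0.375 to 0.9 m from the base axis. Payload 3.1 kg.
Tool frame: the origin (TCP) lies on the centre line of the jaws, within the pads' length; the fingertips stand bot.tip_reach ahead of it and the grasp point (between the pads) lies 2 mm behind it (bot.tip_reach is the distance from the TCP to the fingertips, in m); z points along the fingers, y is the line along which they close (so a half turn about z gives the same grasp; the last joint's range is limited). The gripper opens to 87 mm and grips with 3 to 60 N. Pads are 19 mm wide; open, the fingers measure 117 mm over their backs; the gripper's body (75 mm by 190 mm) begins 51 mm behind the grasp point.
Start: joints at [0.935, 0.527, 1.433, -0, 1.181, -0.178], TCP at [0.276, 0.561, 0.24] pointing down, gripper open.
Joint ranges: [-3.08, 3.08], [-0.75, 2.2], [0.22, 2.44], [-1.43, 4.57], [0, 2.65], [-2.85, 2.85]. Speed limits (rad/s): [2.79, 2.79, 3.14, 3.14, 3.14, 3.14].

### API

Orientations are given as a 3x3 rotation matrix whose columns are the frame's x, y, z axes.
In Python, from bench import bot gives the robot as it stands. The module is installed in compiled form; this text tells all that it offers.
- The arm moves only by the shell command python3 -m creep 'ROWS' [FORCE]. ROWS is JSON, a list of rows, each a list of 7 numbers: the shift along the world's x, y, z in m, then the turn, a rotation vector about the world's x, y, z in rad, then the closure, from 0 (fully open) to 1 (shut). In form: [[tx, ty, tz, rx, ry, rz, hand], ...]. A call has 1 to 10 rows; each row shifts and turns the commanded pose from where the row before left it; what a row does not reach is not made up. A row lasts 1/10 s, in which the tool goes at most 50 mm and 8.59 degrees, less where a joint would pass 70% of its speed; a pose out of reach is approached as far as the arm can. A call is refused whole if a number of a shift passes 0.05 or a number of a turn 0.15, either way. A call with a gripper value outside its range is refused whole. The fingers move at their own pace and stop on an object; FORCE is the grip in N (left out, the last holds). Time passes only in rows, so rows that do not move let the fingers close. It gives the time, the measured TCP pose, the force, the opening and the grip force at its end, in the units of the state.
- bot.sense(): the state, without advancing time (a new reading comes with each control period).
- bot.grab_frame(name): name is "scene" or "top"; returns (picture, depth): 384x512x3 uint8, red, green, blue; 384x512 float32, m along the optical axis (not along the pixel's ray), 0 where there is no reading.
- bot.camera_params(name): a dict with "mtx" (3x3 intrinsics, pixels), "D" ([k1, k2, p1, p2, k3] as OpenCV has them; the pictures are not rectified), "camera_from_world" (4x4, takes a point from world to camera coordinates). Camera axes: x right, y down, z forward; pixel columns grow to the right and rows downward; lengths in m; the calibration is good to about 2 mm. A picture is of the moment at which its call begins. camera_params takes no time and is no camera call.
- bot.job_done(): hands the job in; it is judged then, once.
The state is a dict: "t": time; "joints": joint angles; "joint_vel": joint speeds; "joint_torque": joint torques, N m; "tool_pos": TCP position; "eef_rot": TCP orientation; "wrist_force": force on the tool from outside, world axes, zero at the start; "wrist_torque": the same for the moment, N m; "opening": finger opening in m; "grasp_force": force on a finger pad.
Only numpy, scipy, OpenCV 4.12 (cv2) and the standard library are available. Lean on these libraries where they do the work, as an engineer would, in place of code of your own. Each camera call takes 0.05 s, during which the arm holds its last target. There are 200 camera calls.

## Working session

There is one attempt and no reset: what is moved stays moved. The work goes in short steps, Python scripts to look and compute and a shell command to move; the robot and the scene stay as the last step left them, time stands still between calls to the robot, and variables do not carry over. Pictures are saved under pics/ and viewed, at most 14 in all, crops included, and the job is handed in when it is done.

```bash
mkdir -p pics; cat > h.py <<'E'
import numpy as np, cv2
from bench import bot
def grab(name,save=None):
    p,d=bot.grab_frame(name); c=bot.camera_params(name)
    np.savez('last_%s.npz'%name,p=p,d=d,K=c['mtx'],D=np.array(c['D']),T=c['camera_from_world'])
    if save: cv2.imwrite('pics/'+save,p[:,:,::-1])
    return p,d,c
def world(name):
    z=np.load('last_%s.npz'%name); d=z['d']; h,w=d.shape
    u,v=np.meshgrid(np.arange(w),np.arange(h))
    n=cv2.undistortPoints(np.stack([u,v],-1).reshape(-1,1,2).astype(np.float64),z['K'],z['D']).reshape(h,w,2)
    P=np.concatenate([n*d[...,None],d[...,None]],-1)
    Ti=np.linalg.inv(z['T'])
    W=P@Ti[:3,:3].T+Ti[:3,3]; W[d==0]=np.nan
    return z['p'],W
E
python3 - <<'E'
from h import *
s=bot.sense(); print(s['t'],s['tool_pos'],s['eef_rot'].round(3) if hasattr(s['eef_rot'],'round') else s['eef_rot'],s['opening'],bot.tip_reach)
for n in('scene','top'):
    p,d,c=grab(n,n+'1.png'); print(n,np.linalg.inv(c['camera_from_world']).round(3).tolist(), (d==0).mean())
E
```

```text
0.0 [0.27521581 0.56036031 0.23856811] [[-0.897  0.441 -0.001]
 [ 0.441  0.897 -0.002]
 [ 0.    -0.002 -1.   ]] 0.08702457410399923 0.017
scene [[0.724, -0.435, 0.535, -0.017], [-0.689, -0.479, 0.544, -0.492], [0.02, -0.763, -0.646, 0.755], [0.0, 0.0, 0.0, 1.0]] 0.00372314453125
top [[-0.012, -0.989, 0.146, 0.352], [-1.0, 0.013, 0.001, 0.072], [-0.003, -0.146, -0.989, 1.288], [0.0, 0.0, 0.0, 1.0]] 0.0039825439453125
```

View pics/scene1.png

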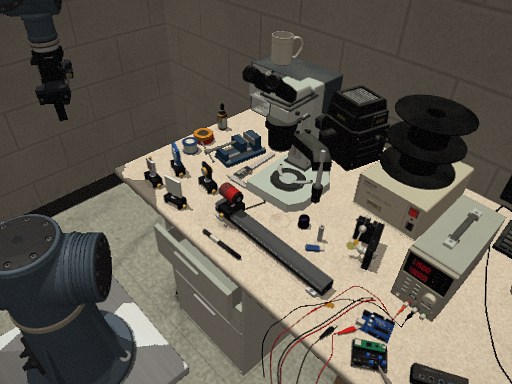

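View pics/top1.png

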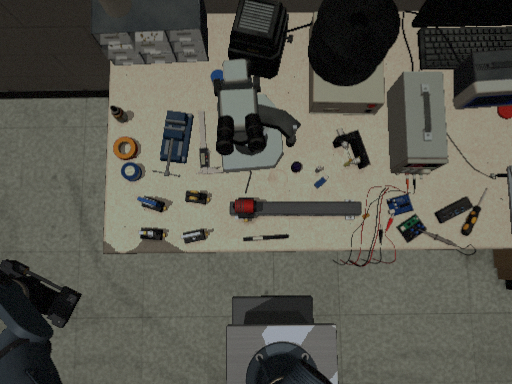

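The scene view shows four carriers left of the rail: pinhole (153,172), large lens (177,158), screen (174,192) and small lens (207,177). In the top view the large lens is at (152,203), small lens (196,197), pinhole (152,233) and screen (195,236). The laser is at (243,207) and the rail runs to (360,209).

```bash
python3 - <<'E'
from h import *
p,W=world('top')
print('table z',np.nanmedian(W[215:225,100:230,2]))
boxes=dict(blue=(133,192,170,215),small=(181,186,212,208),pin=(134,224,172,243),screen=(178,226,214,246),)
def rep(Q,name):
    r=cv2.minAreaRect(Q[:,:2].astype(np.float32)); print(name,len(Q),'z',np.percentile(Q[:,2],[5,50,95]).round(4),'rect',np.round(r[0],4),np.round(r[1],4),round(r[2],1))
for n,(a,b,c,d) in boxes.items():
    Q=W[b:d,a:c].reshape(-1,3); Q=Q[~np.isnan(Q[:,0])]
    rep(Q[(Q[:,2]>.012)&(Q[:,2]<.13)],n+' all'); 
    rep(Q[(Q[:,2]>.05)&(Q[:,2]<.13)],n+' plate'); rep(Q[(Q[:,2]>.015)&(Q[:,2]<.032)],n+' saddle')
Q=W[198:222,226:366].reshape(-1,3); rep(Q[(Q[:,2]>.03)&(Q[:,2]<.048)],'railtop'); rep(Q[(Q[:,2]>.06)&(Q[:,2]<.13)],'laser')
ps,S=world('scene')
m=(S[...,0]>.25)&(S[...,0]<.5)&(S[...,1]>.2)&(S[...,1]<.5)
print('scene table',np.nanmedian(S[...,2][m&(np.abs(S[...,2])<.01)]))
q=(S[...,2]>.033)&(S[...,2]<.045)&(S[...,0]>.3)&(S[...,0]<.5)&(S[...,1]>-.3)&(S[...,1]<.15)
rep(S[q],'rail scene')
rgb=ps.astype(int)
for a,b,c,d,n in[(145,155,164,190,'pin'),(168,138,188,180,'blue'),(160,172,190,210,'screen'),(198,158,220,194,'small'),(215,180,246,212,'laser')]:
    Q=S[b:d,a:c].reshape(-1,3); rep(Q[(Q[:,2]>.05)&(Q[:,2]<.13)],n+' scene')
for n,im,bx in(('a','top',(125,180,375,250)),):
    c=cv2.resize(p[180:250,125:265,::-1],None,fx=5.6,fy=5.6,interpolation=cv2.INTER_CUBIC); cv2.imwrite('pics/top1c.png',c)
E
```

```text
table z 0.00021011951438376641
blue all 264 z [0.0159 0.0316 0.0947] rect [0.5067 0.37  ] [0.0698 0.0313] 71.5
blue plate 125 z [0.064  0.0903 0.0957] rect [0.5084 0.3746] [0.0563 0.0169] 71.3
blue saddle 123 z [0.0176 0.0256 0.0306] rect [0.5068 0.37  ] [0.0698 0.0309] 71.2
small all 244 z [0.0194 0.0299 0.086 ] rect [0.5258 0.2424] [0.0699 0.0326] 82.5
small plate 113 z [0.0638 0.0773 0.0872] rect [0.5263 0.246 ] [0.0404 0.0258] 79.7
small saddle 120 z [0.0195 0.026  0.0297] rect [0.5264 0.2447] [0.0652 0.0321] 82.2
pin all 252 z [0.0174 0.0275 0.0878] rect [0.4196 0.3727] [0.071 0.032] 85.4
pin plate 69 z [0.0578 0.0839 0.0948] rect [0.4205 0.3774] [0.0407 0.0114] 87.4
pin saddle 166 z [0.0202 0.026  0.0304] rect [0.4196 0.3727] [0.071 0.032] 85.4
screen all 247 z [0.019  0.0288 0.094 ] rect [0.4129 0.2469] [0.0316 0.0696] 11.2
screen plate 80 z [0.0572 0.0914 0.0955] rect [0.4121 0.2507] [0.0082 0.0544] 10.8
screen saddle 142 z [0.0208 0.0267 0.03  ] rect [0.4124 0.2494] [0.0316 0.0644] 11.2
railtop 1545 z [0.0351 0.0399 0.0444] rect [ 0.4801 -0.0469] [0.3806 0.0592] 89.7
laser 312 z [0.0913 0.1055 0.1119] rect [0.4897 0.0995] [0.0643 0.0378] 89.3
scene table 0.0001984985121953331
rail scene 1698 z [0.0345 0.0396 0.0423] rect [ 0.4735 -0.0472] [0.0531 0.3838] 0.2
pin scene 112 z [0.0528 0.0747 0.0926] rect [0.4155 0.3757] [0.0442 0.0114] 89.9
blue scene 146 z [0.0548 0.0839 0.0943] rect [0.4635 0.3206] [0.1847 0.0276] 53.4
screen scene 222 z [0.0529 0.0757 0.0932] rect [0.4072 0.2506] [0.0105 0.0586] 12.6
small scene 141 z [0.0554 0.0736 0.0862] rect [0.506  0.1927] [0.1568 0.0291] 72.2
laser scene 515 z [0.051  0.0935 0.1091] rect [0.4835 0.0963] [0.0517 0.0657] 23.0
```

View pics/top1c.png

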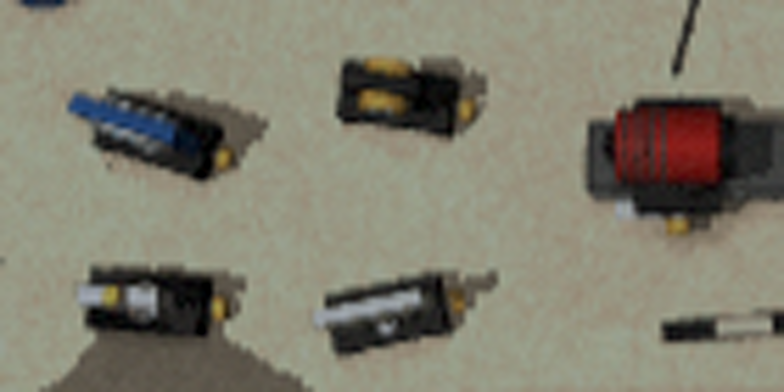

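The crop shows each carrier's plate running roughly along world y with its knob on the right. The laser body is at (665,145), with its front towards the right. I'll refine the rail from both views, then move above the screen.

```bash
python3 - <<'E'
from h import *
for n in('top','scene'):
    p,W=world(n)
    m=(W[...,2]>.036)&(W[...,2]<.044)&(abs(W[...,0]-.477)<.03)&(W[...,1]>-.2)&(W[...,1]<.04)
    Q=W[m]; f=np.polyfit(Q[:,1],Q[:,0],1); r=cv2.minAreaRect(Q[:,:2].astype(np.float32))
    lo=[];hi=[]
    for y in np.arange(-.19,.04,.01):
        s=Q[abs(Q[:,1]-y)<.005,0]; lo.append(s.min()); hi.append(s.max())
    m2=(W[...,2]>.03)&(W[...,2]<.044)&(abs(W[...,0]-.477)<.012)&(W[...,1]<.17)&(W[...,1]>-.27)
    print(n,'slope',f[0],'edges',np.median(lo),np.median(hi),r,'yrange',W[m2][:,1].min(),W[m2][:,1].max())
    L=(W[...,2]>.06)&(W[...,2]<.13)&(abs(W[...,0]-.477)<.04)&(W[...,1]>0)&(W[...,1]<.2)
    print(' laser y',np.percentile(W[L][:,1],[0,1,5,95,99,100]).round(4), 'z max',np.percentile(W[L][:,2],98), 'x at top',np.median(W[L&(W[...,2]>.105)][:,0]))
E
python3 -m creep '[[0.0136,-0.031,0,0,0,0.0653,0],[0.0136,-0.031,0,0,0,0.0653,0],[0.0136,-0.031,0,0,0,0.0653,0],[0.0136,-0.031,0,0,0,0.0653,0],[0.0136,-0.031,0,0,0,0.0653,0],[0.0136,-0.031,0,0,0,0.0653,0],[0.0136,-0.031,0,0,0,0.0653,0],[0.0136,-0.031,0,0,0,0.0653,0],[0.0136,-0.031,0,0,0,0.0653,0],[0.0136,-0.031,0,0,0,0.0653,0]]' 15
python3 -m creep '[[0,0,0,0,0,0,0],[0,0,0,0,0,0,0]]'
```

```text
top slope 0.008073829640482338 edges 0.469500404741664 0.505540143653928 ((0.4880678951740265, -0.08075413852930069), (0.23794442415237427, 0.03868308290839195), 89.48400115966797) yrange -0.23660900234507481 0.14346762035223676
 laser y [0.0672 0.0673 0.0701 0.1255 0.1315 0.1316] z max 0.11289969391404373 x at top 0.4901152911982272
scene slope 0.009672173547730272 edges 0.4655758220787041 0.5018971222859049 ((0.48398128151893616, -0.08000804483890533), (0.2399098128080368, 0.04206990823149681), 89.67232513427734) yrange -0.2394480676988831 0.14471821261772333
 laser y [0.0655 0.0662 0.0672 0.1223 0.126  0.1274] z max 0.11016084577101698 x at top 0.4854146029693492
t: 1.1
tool_pos: [0.4117, 0.2495, 0.2393]
eef_rot: [[-0.98, -0.198, -0.001], [-0.198, 0.98, -0.0], [0.001, -0.0, -1.0]]
wrist_force: [0.6, 0.4, -0.1]
opening: 0.0872
grasp_force: 0.0
t: 1.3
tool_pos: [0.4116, 0.2505, 0.2393]
eef_rot: [[-0.981, -0.192, -0.001], [-0.192, 0.981, 0.0], [0.001, 0.0, -1.0]]
wrist_force: [1.1, 0.0, 0.0]
opening: 0.087
grasp_force: 0.0
```

```bash
python3 -m creep '[[0,0,-0.03,0,0,0,0],[0,0,-0.03,0,0,0,0],[0,0,-0.03,0,0,0,0],[0,0,-0.03,0,0,0,0],[0,0,-0.02,0,0,0,0],[0,0,-0.02,0,0,0,0],[0,0,-0.01,0,0,0,0],[0,0,0,0,0,0,0],[0,0,0,0,0,0,0.3],[0,0,0,0,0,0,0.5]]' 20
python3 -m creep '[[0,0,0,0,0,0,0.7],[0,0,0,0,0,0,0.7],[0,0,0,0,0,0,0.7],[0,0,0,0,0,0,0.7]]'
```

```text
t: 2.3
tool_pos: [0.4122, 0.2514, 0.0704]
eef_rot: [[-0.981, -0.195, 0.002], [-0.195, 0.981, 0.001], [-0.002, 0.0, -1.0]]
wrist_force: [0.5, 0.0, 0.0]
opening: 0.0782
grasp_force: 0.0
t: 2.7
tool_pos: [0.412, 0.251, 0.07]
eef_rot: [[-0.981, -0.195, 0.001], [-0.195, 0.981, 0.0], [-0.001, 0.0, -1.0]]
wrist_force: [-0.5, 0.8, 4.0]
opening: 0.0556
grasp_force: 20.0
```

```bash
python3 -m creep '[[0,0,0.01,0,0,0,0.7],[0,0,0.02,0,0,0,0.7],[0,0,0.03,0,0,0,0.7],[0,0,0.03,0,0,0,0.7],[0,0,0.03,0,0,0,0.7],[0,0,0.02,0,0,0,0.7],[0,0,0.01,0,0,0,0.7]]'
python3 -m creep '[[0.0056,-0.0156,0,0,0,-0.06,0.7],[0.0056,-0.031,0,0,0,-0.13,0.7],[0.0056,-0.031,0,0,0,-0.135,0.7],[0.0056,-0.031,0,0,0,-0.135,0.7],[0.0056,-0.031,0,0,0,-0.135,0.7],[0.0056,-0.031,0,0,0,-0.135,0.7],[0.0056,-0.031,0,0,0,-0.135,0.7],[0.0056,-0.031,0,0,0,-0.135,0.7],[0.0056,-0.031,0,0,0,-0.135,0.7],[0.0056,-0.031,0,0,0,-0.135,0.7]]'
python3 -m creep '[[0.0056,-0.031,0,0,0,-0.135,0.7],[0.0056,-0.031,0,0,0,-0.135,0.7],[0.0056,-0.031,0,0,0,-0.135,0.7],[0,-0.0156,0,0,0,-0.1,0.7],[0,0,0,0,0,-0.04,0.7],[0,0,0,0,0,0,0.7],[0,0,0,0,0,0,0.7],[0,0,0,0,0,0,0.7]]'
python3 - <<'E'
from h import *
for n in('top','scene'): grab(n,n+'2.png')
s=bot.sense();R=s['eef_rot'];print(s['tool_pos'],np.arctan2(R[1][1],R[0][1]))
E
```

```text
t: 3.4
tool_pos: [0.4121, 0.251, 0.2218]
eef_rot: [[-0.981, -0.195, 0.003], [-0.195, 0.981, 0.001], [-0.003, 0.0, -1.0]]
wrist_force: [0.2, 0.1, -0.8]
opening: 0.0558
grasp_force: 20.0
t: 4.4
tool_pos: [0.4669, -0.0448, 0.219]
eef_rot: [[-0.472, 0.882, -0.002], [0.882, 0.472, 0.001], [0.002, -0.001, -1.0]]
wrist_force: [0.9, -0.4, -2.2]
opening: 0.0561
grasp_force: 20.0
t: 5.2
tool_pos: [0.4841, -0.1516, 0.2193]
eef_rot: [[0.047, 0.999, -0.001], [0.999, -0.047, 0.001], [0.001, -0.001, -1.0]]
wrist_force: [-0.1, -0.8, -1.7]
opening: 0.0559
grasp_force: 20.0
[ 0.48428664 -0.15171823  0.21946618] -0.046809616040167874
```

View pics/scene2.png

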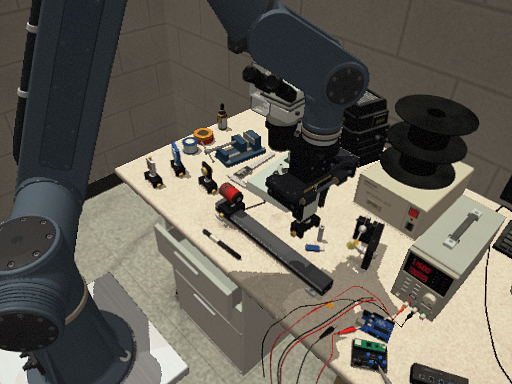

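View pics/top2.png

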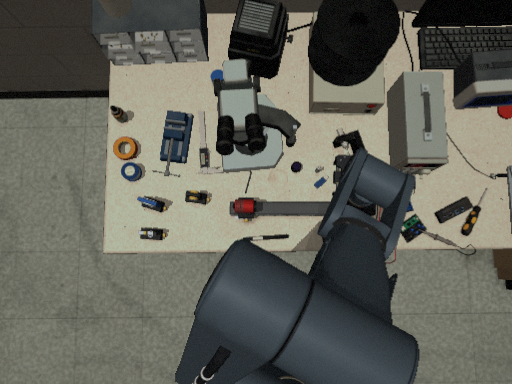

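Scene view 2 shows the held screen carrier at about (305,222) above the rail. In top view 2 the arm hides it. I'll measure the held saddle against the TCP in the scene view.

```bash
python3 - <<'E'
from h import *
p,W=world('scene')
m=(abs(W[...,0]-.485)<.07)&(abs(W[...,1]+.15)<.05)&(W[...,2]>.135)&(W[...,2]<.2)
for a,b in((.145,.152),(.152,.16),(.16,.168),(.168,.178),(.178,.19),(.19,.2)):
    Q=W[m&(W[...,2]>a)&(W[...,2]<b)]
    if len(Q)>5: print(a,len(Q),'x',np.percentile(Q[:,0],[0,3,50,97,100]).round(4),'y',np.percentile(Q[:,1],[0,3,50,97,100]).round(4)); print(cv2.minAreaRect(Q[:,:2].astype(np.float32)))
c=cv2.resize(p[170:250,260:360,::-1],None,fx=6,fy=6,interpolation=cv2.INTER_CUBIC); cv2.imwrite('pics/s2c.png',c)
E
```

```text
0.145 8 x [0.4534 0.4535 0.4547 0.5057 0.5058] y [-0.1667 -0.1662 -0.1589 -0.1372 -0.1334]
((0.4753834009170532, -0.15897446870803833), (0.02405753917992115, 0.0603824183344841), 59.816619873046875)
0.152 53 x [0.4432 0.4433 0.4538 0.5099 0.5112] y [-0.1678 -0.1671 -0.1542 -0.1335 -0.1328]
((0.47438186407089233, -0.16028670966625214), (0.02768750861287117, 0.07060941308736801), 59.31856155395508)
0.16 70 x [0.4434 0.4439 0.4541 0.5061 0.5104] y [-0.1674 -0.1672 -0.1556 -0.1375 -0.1347]
((0.47452452778816223, -0.16088292002677917), (0.02560148388147354, 0.06815758347511292), 59.83673095703125)
0.168 237 x [0.4517 0.4532 0.4705 0.511  0.5139] y [-0.1677 -0.1667 -0.1581 -0.1352 -0.1332]
((0.4830911457538605, -0.15076783299446106), (0.032712146639823914, 0.06183050945401192), 87.27135467529297)
0.178 64 x [0.4547 0.4557 0.4818 0.5065 0.5114] y [-0.1601 -0.1584 -0.1543 -0.1479 -0.1456]
((0.4827067255973816, -0.1547275334596634), (0.010827304795384407, 0.05649476870894432), 82.42291259765625)
0.19 46 x [0.4544 0.4585 0.486  0.508  0.5127] y [-0.1551 -0.155  -0.1536 -0.1514 -0.1485]
((0.4833812117576599, -0.15300123393535614), (0.0040106866508722305, 0.05842700973153114), 85.15460968017578)
```

View pics/s2c.png

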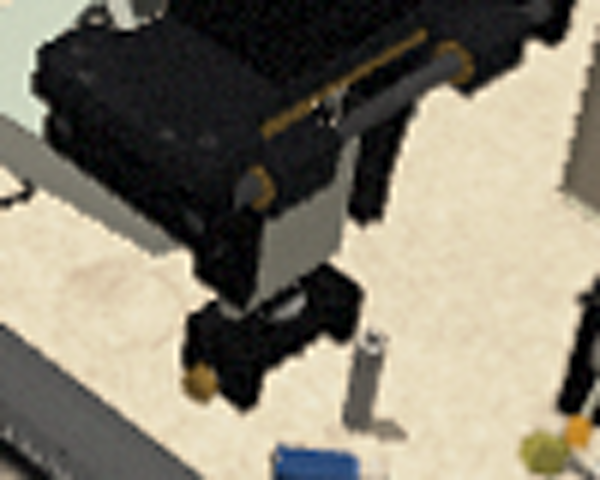

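The crop shows the plate held upright between the jaws, with the saddle below and its knob towards the robot. The saddle centre is about x=0.4825 in the scene view against 0.4842 for the TCP, so this view reads about 1.5 mm low. That puts the rail's middle line at x≈0.4848 here, which means the screen is aligned. Next I correct yaw and lower.

```bash
python3 -m creep '[[0.0005,-0.002,0,0,0,0.019,0.7],[0,-0.002,0,0,0,0.019,0.7],[0,0,-0.02,0,0,0,0.7],[0,0,-0.025,0,0,0,0.7],[0,0,-0.025,0,0,0,0.7],[0,0,-0.015,0,0,0,0.7],[0,0,-0.01,0,0,0,0.7],[0,0,-0.006,0,0,0,0.7],[0,0,0,0,0,0,0.7]]'
python3 -m creep '[[0,0,-0.004,0,0,0,0.7],[0,0,-0.004,0,0,0,0.7],[0,0,-0.003,0,0,0,0.7],[0,0,-0.003,0,0,0,0.7],[0,0,-0.003,0,0,0,0.7],[0,0,0,0,0,0,0.7],[0,0,0,0,0,0,0.7]]'
```

```text
t: 6.2
tool_pos: [0.4849, -0.1563, 0.1182]
eef_rot: [[0.01, 1.0, -0.001], [1.0, -0.01, 0.0], [0.0, -0.001, -1.0]]
wrist_force: [0.2, -1.0, -1.8]
opening: 0.0558
grasp_force: 20.0
t: 6.9
tool_pos: [0.4849, -0.1563, 0.1015]
eef_rot: [[0.01, 1.0, -0.0], [1.0, -0.01, 0.0], [0.0, -0.0, -1.0]]
wrist_force: [1.3, -0.3, -2.1]
opening: 0.0557
grasp_force: 20.0
```

```bash
python3 -m creep '[[0,0,-0.002,0,0,0,0.7],[0,0,-0.002,0,0,0,0.7],[0,0,-0.001,0,0,0,0.7],[0,0,0,0,0,0,0.7]]'; python3 -m creep '[[0,0,-0.001,0,0,0,0.7],[0,0,0,0,0,0,0.7],[0,0,0,0,0,0,0.7]]'
```

```text
t: 7.3
tool_pos: [0.4848, -0.1562, 0.0964]
eef_rot: [[0.01, 1.0, -0.0], [1.0, -0.01, 0.0], [0.0, -0.0, -1.0]]
wrist_force: [-0.0, -0.5, -2.2]
opening: 0.0556
grasp_force: 20.0
t: 7.6
tool_pos: [0.485, -0.1563, 0.096]
eef_rot: [[0.01, 1.0, 0.0], [1.0, -0.01, -0.0], [-0.0, 0.0, -1.0]]
wrist_force: [-0.7, 0.3, 4.2]
opening: 0.0558
grasp_force: 20.0
```

```bash
python3 -m creep '[[0,0,0,0,0,0,0.6],[0,0,0,0,0,0,0.4],[0,0,0,0,0,0,0.2],[0,0,0,0,0,0,0],[0,0,0,0,0,0,0],[0,0,0.01,0,0,0,0],[0,0,0.03,0,0,0,0],[0,0,0.04,0,0,0,0],[0,0,0.04,0,0,0,0],[0,0,0.03,0,0,0,0]]'
python3 -m creep '[[0,0.015,0,0,0,0.07,0],[0,0.03,0,0,0,0.13,0],[0,0.035,0,0,0,0.13,0],[0,0.035,0,0,0,0.13,0],[0,0.035,0,0,0,0.13,0],[0,0.035,0,0,0,0.13,0],[0,0.035,0,0,0,0.13,0],[0,0.035,0,0,0,0.13,0],[0,0.035,0,0,0,0.13,0],[0,0.035,0,0,0,0.13,0]]'
python3 -m creep '[[0,0.035,0,0,0,0.016,0],[0,0.035,0,0,0,0,0],[0,0.035,0,0,0,0,0],[0.005,0.035,0,0,0,0,0],[0.005,0.035,0,0,0,0,0],[0.005,0.03,0,0,0,0,0],[0.005,0,0,0,0,0,0],[0,0,0,0,0,0,0],[0,0,0,0,0,0,0]]'
python3 - <<'E'
from h import *
s=bot.sense();R=s['eef_rot'];print(s['tool_pos'],np.arctan2(R[1][1],R[0][1]))
for n in('top','scene'):
    grab(n,n+'3.png'); p,W=world(n)
    for a,b in ((.02,.028),(.06,.125)):
        m=(abs(W[...,0]-.485)<.045)&(abs(W[...,1]+.155)<.025)&(W[...,2]>a)&(W[...,2]<b); Q=W[m]; print(n,len(Q),np.percentile(Q[:,2],[5,50,98]).round(4),cv2.minAreaRect(Q[:,:2].astype(np.float32)) if len(Q)>4 else '')
    m=(abs(W[...,0]-.485)<.045)&(abs(W[...,1]+.155)<.025)&(W[...,2]>.044)&(W[...,2]<.057); print('saddle top z',np.median(W[m][:,2]),cv2.minAreaRect(W[m][:,:2].astype(np.float32)))
E
```

```text
t: 8.6
tool_pos: [0.4854, -0.1565, 0.2486]
eef_rot: [[0.01, 1.0, 0.003], [1.0, -0.01, -0.002], [-0.002, 0.003, -1.0]]
wrist_force: [0.7, -0.3, 0.2]
opening: 0.0869
grasp_force: 0.0
t: 9.6
tool_pos: [0.4847, 0.1702, 0.2462]
eef_rot: [[-0.944, 0.329, 0.001], [0.329, 0.944, 0.0], [-0.001, 0.0, -1.0]]
wrist_force: [-0.3, 0.2, -0.0]
opening: 0.0871
grasp_force: 0.0
t: 10.5
tool_pos: [0.5046, 0.3726, 0.2456]
eef_rot: [[-0.948, 0.32, -0.001], [0.32, 0.948, -0.001], [0.001, -0.001, -1.0]]
wrist_force: [-0.3, -0.5, -0.4]
opening: 0.087
grasp_force: 0.0
[0.50457915 0.37264425 0.2455555 ] 1.2453350063034117
top 6 [0.0233 0.0257 0.0276] ((0.4622527062892914, -0.15378011763095856), (0.047266554087400436, 0.00916852056980133), 89.29415893554688)
top 144 [0.0635 0.1093 0.1219] ((0.48619571328163147, -0.15231555700302124), (0.01067569013684988, 0.05488641932606697), 88.5111312866211)
saddle top z 0.05281790670055497 ((0.48472487926483154, -0.1511303037405014), (0.04256811738014221, 0.06292085349559784), 80.76642608642578)
scene 15 [0.0214 0.025  0.0276] ((0.4601878523826599, -0.15464605391025543), (0.009980546310544014, 0.04754236713051796), 3.9299566745758057)
scene 347 [0.0634 0.0954 0.119 ] ((0.482925683259964, -0.15606895089149475), (0.056960344314575195, 0.011825053952634335), 0.9778435826301575)
saddle top z 0.051253926028839936 ((0.483254075050354, -0.1578456461429596), (0.03465913236141205, 0.06398919224739075), 79.29601287841797)
```

Both views put the screen's plate top at z≈0.12 and saddle top at 0.052, square to the rail and seated. Next is the large lens.

```bash
python3 -m creep '[[0.0025,0.002,-0.03,0,0,0,0],[0,0,-0.03,0,0,0,0],[0,0,-0.03,0,0,0,0],[0,0,-0.03,0,0,0,0],[0,0,-0.02,0,0,0,0],[0,0,-0.02,0,0,0,0],[0,0,-0.0155,0,0,0,0],[0,0,0,0,0,0,0],[0,0,0,0,0,0,0.3],[0,0,0,0,0,0,0.5]]' 20
python3 -m creep '[[0,0,0,0,0,0,0.7],[0,0,0,0,0,0,0.7],[0,0,0,0,0,0,0.7],[0,0,0,0,0,0,0.7]]'
```

```text
t: 11.6
tool_pos: [0.5083, 0.376, 0.0713]
eef_rot: [[-0.948, 0.319, 0.002], [0.319, 0.948, 0.001], [-0.002, 0.002, -1.0]]
wrist_force: [1.1, 0.2, -0.0]
opening: 0.0779
grasp_force: 0.0
t: 12.0
tool_pos: [0.5076, 0.3758, 0.0707]
eef_rot: [[-0.948, 0.319, 0.001], [0.319, 0.948, 0.0], [-0.001, 0.0, -1.0]]
wrist_force: [-1.3, -0.5, 3.7]
opening: 0.0558
grasp_force: 20.0
```

```bash
python3 -m creep '[[0,0,0.01,0,0,0,0.7],[0,0,0.02,0,0,0,0.7],[0,0,0.03,0,0,0,0.7],[0,0,0.03,0,0,0,0.7],[0,0,0.03,0,0,0,0.7],[0,0,0.02,0,0,0,0.7],[0,0,0.01,0,0,0,0.7],[-0.011,-0.015,0,0,0,0,0.7],[-0.011,-0.03,0,0,0,0,0.7]]'
python3 -m creep '[[0,-0.033,0,0,0,-0.05,0.7],[0,-0.033,0,0,0,-0.1,0.7],[0,-0.033,0,0,0,-0.1,0.7],[0,-0.033,0,0,0,-0.1,0.7],[0,-0.033,0,0,0,-0.1,0.7],[0,-0.033,0,0,0,-0.1,0.7],[0,-0.033,0,0,0,-0.1,0.7],[0,-0.033,0,0,0,-0.1,0.7],[0,-0.033,0,0,0,-0.1,0.7],[0,-0.033,0,0,0,-0.1,0.7]]'
python3 -m creep '[[0,-0.033,0,0,0,-0.1,0.7],[0,-0.033,0,0,0,-0.1,0.7],[0,-0.02,0,0,0,-0.1,0.7],[0,-0.013,0,0,0,-0.005,0.7],[0,0,0,0,0,0,0.7],[0,0,0,0,0,0,0.7]]'
python3 - <<'E'
from h import *
s=bot.sense();R=s['eef_rot'];print(s['tool_pos'],np.arctan2(R[1][1],R[0][1]))
E
```

```text
t: 12.9
tool_pos: [0.4852, 0.3316, 0.22]
eef_rot: [[-0.948, 0.317, 0.001], [0.317, 0.948, 0.001], [-0.0, 0.001, -1.0]]
wrist_force: [0.3, -0.9, -2.6]
opening: 0.0555
grasp_force: 20.0
t: 13.9
tool_pos: [0.4846, -0.0004, 0.2195]
eef_rot: [[-0.288, 0.958, -0.001], [0.958, 0.288, 0.0], [0.001, -0.001, -1.0]]
wrist_force: [1.0, -0.0, -2.0]
opening: 0.0557
grasp_force: 20.0
t: 14.5
tool_pos: [0.4849, -0.0975, 0.2197]
eef_rot: [[0.008, 1.0, -0.001], [1.0, -0.008, 0.001], [0.001, -0.001, -1.0]]
wrist_force: [0.6, 0.2, -1.9]
opening: 0.0557
grasp_force: 20.0
[ 0.4849362  -0.09753506  0.21972603] -0.007896039863015769
```

```bash
python3 -m creep '[[0.0005,0,-0.02,0,0,0,0.7],[0,0,-0.025,0,0,0,0.7],[0,0,-0.025,0,0,0,0.7],[0,0,-0.015,0,0,0,0.7],[0,0,-0.01,0,0,0,0.7],[0,0,-0.006,0,0,0,0.7],[0,0,0,0,0,0,0.7]]'
python3 -m creep '[[0,0,-0.004,0,0,0,0.7],[0,0,-0.004,0,0,0,0.7],[0,0,-0.003,0,0,0,0.7],[0,0,-0.003,0,0,0,0.7],[0,0,-0.003,0,0,0,0.7],[0,0,-0.003,0,0,0,0.7],[0,0,0,0,0,0,0.7],[0,0,0,0,0,0,0.7]]'
python3 -m creep '[[0,0,-0.002,0,0,0,0.7],[0,0,-0.0005,0,0,0,0.7],[0,0,0,0,0,0,0.7]]'
```

```text
t: 15.2
tool_pos: [0.4858, -0.0976, 0.1187]
eef_rot: [[0.008, 1.0, -0.001], [1.0, -0.008, 0.001], [0.0, -0.001, -1.0]]
wrist_force: [-0.7, -0.3, -1.9]
opening: 0.0557
grasp_force: 20.0
t: 16.0
tool_pos: [0.4859, -0.0983, 0.099]
eef_rot: [[0.009, 1.0, -0.0], [1.0, -0.009, 0.0], [0.0, -0.0, -1.0]]
wrist_force: [0.8, -0.0, -2.6]
opening: 0.0559
grasp_force: 20.0
t: 16.3
tool_pos: [0.486, -0.0983, 0.0967]
eef_rot: [[0.009, 1.0, 0.0], [1.0, -0.009, -0.0], [-0.0, 0.0, -1.0]]
wrist_force: [-1.0, -0.1, -0.1]
opening: 0.0556
grasp_force: 20.0
```

```bash
python3 -m creep '[[0,0,-0.001,0,0,0,0.7],[0,0,0,0,0,0,0.6],[0,0,0,0,0,0,0.4],[0,0,0,0,0,0,0],[0,0,0,0,0,0,0],[0,0,0.01,0,0,0,0],[0,0,0.03,0,0,0,0],[0,0,0.04,0,0,0,0],[0,0,0.04,0,0,0,0],[0,0,0.03,0,0,0,0]]'
python3 -m creep '[[-0.005,0.015,0,0,0,0.06,0],[-0.005,0.035,0,0,0,0.13,0],[-0.005,0.035,0,0,0,0.13,0],[-0.005,0.035,0,0,0,0.13,0],[-0.005,0.035,0,0,0,0.13,0],[-0.005,0.035,0,0,0,0.13,0],[-0.005,0.035,0,0,0,0.13,0],[-0.005,0.035,0,0,0,0.13,0],[-0.005,0.035,0,0,0,0.13,0],[-0.005,0.035,0,0,0,0.13,0]]'
python3 -m creep '[[-0.005,0.035,0,0,0,0.13,0],[-0.005,0.035,0,0,0,0.13,0],[-0.006,0.035,0,0,0,0.02,0],[0,0.04,0,0,0,0,0],[0,0,0,0,0,0,0],[0,0,0,0,0,0,0]]'
python3 - <<'E'
from h import *
s=bot.sense();R=s['eef_rot'];print(s['tool_pos'],np.arctan2(R[1][1],R[0][1]))
n='top'
grab(n,n+'4.png'); p,W=world(n)
for y in(-.155,-.098):
    m=(abs(W[...,0]-.485)<.045)&(abs(W[...,1]-y)<.025)
    for a,b in ((.06,.125),(.045,.058)):
        Q=W[m&(W[...,2]>a)&(W[...,2]<b)]; print(len(Q),np.percentile(Q[:,2],[5,50,98]).round(4),cv2.minAreaRect(Q[:,:2].astype(np.float32)))
E
```

```text
t: 17.3
tool_pos: [0.4864, -0.0984, 0.2485]
eef_rot: [[0.009, 1.0, 0.003], [1.0, -0.009, -0.001], [-0.001, 0.003, -1.0]]
wrist_force: [1.1, -0.9, -0.6]
opening: 0.0868
grasp_force: 0.0
t: 18.3
tool_pos: [0.4354, 0.2331, 0.2461]
eef_rot: [[-0.941, 0.338, 0.0], [0.338, 0.941, 0.0], [-0.0, 0.0, -1.0]]
wrist_force: [1.5, 0.4, -0.2]
opening: 0.0873
grasp_force: 0.0
t: 18.9
tool_pos: [0.4194, 0.3771, 0.2457]
eef_rot: [[-0.998, 0.068, -0.0], [0.068, 0.998, -0.001], [0.0, -0.001, -1.0]]
wrist_force: [-0.1, 0.3, 0.8]
opening: 0.0871
grasp_force: 0.0
[0.41939405 0.3770829  0.24565002] 1.5030881427066185
146 [0.0622 0.107  0.1219] ((0.4863147437572479, -0.1524224579334259), (0.010043328627943993, 0.05453748255968094), 87.93890380859375)
109 [0.0471 0.0523 0.0577] ((0.4875147342681885, -0.15876832604408264), (0.04137950763106346, 0.05907900631427765), 89.47154235839844)
147 [0.0731 0.113  0.1226] ((0.4870343804359436, -0.09590527415275574), (0.016083257272839546, 0.05509025231003761), 85.5667724609375)
94 [0.0476 0.0527 0.0576] ((0.48811423778533936, -0.09658772498369217), (0.031554244458675385, 0.05942198261618614), 88.44039916992188)
```

```bash
python3 -m creep '[[0,0,-0.03,0,0,0,0],[0,0,-0.03,0,0,0,0],[0,0,-0.03,0,0,0,0],[0,0,-0.03,0,0,0,0],[0,0,-0.02,0,0,0,0],[0,0,-0.02,0,0,0,0],[0,0,-0.0155,0,0,0,0],[0,0,0,0,0,0,0],[0,0,0,0,0,0,0.3],[0,0,0,0,0,0,0.5]]' 20
python3 -m creep '[[0,0,0,0,0,0,0.7],[0,0,0,0,0,0,0.8],[0,0,0,0,0,0,0.8],[0,0,0,0,0,0,0.8],[0,0,0,0,0,0,0.8]]'
```

```text
t: 19.95
tool_pos: [0.4208, 0.3765, 0.0711]
eef_rot: [[-0.997, 0.071, 0.001], [0.071, 0.998, 0.001], [-0.001, 0.001, -1.0]]
wrist_force: [0.5, -0.1, -0.8]
opening: 0.0776
grasp_force: 0.0
t: 20.45
tool_pos: [0.4201, 0.377, 0.0702]
eef_rot: [[-0.998, 0.07, 0.0], [0.07, 0.998, 0.001], [-0.0, 0.001, -1.0]]
wrist_force: [-0.3, 0.5, 0.8]
opening: 0.0411
grasp_force: 20.0
```

```bash
python3 -m creep '[[0,0,0.01,0,0,0,0.8],[0,0,0.02,0,0,0,0.8],[0,0,0.03,0,0,0,0.8],[0,0,0.03,0,0,0,0.8],[0,0,0.03,0,0,0,0.8],[0,0,0.02,0,0,0,0.8],[0,0,0.01,0,0,0,0.8],[0.002,-0.013,0,0,0,-0.05,0.8]]'
python3 -m creep '[[0.005,-0.03,0,0,0,-0.12,0.8],[0.005,-0.03,0,0,0,-0.12,0.8],[0.005,-0.03,0,0,0,-0.12,0.8],[0.005,-0.03,0,0,0,-0.12,0.8],[0.005,-0.03,0,0,0,-0.12,0.8],[0.005,-0.03,0,0,0,-0.12,0.8],[0.005,-0.03,0,0,0,-0.12,0.8],[0.005,-0.03,0,0,0,-0.12,0.8],[0.005,-0.03,0,0,0,-0.12,0.8],[0.005,-0.03,0,0,0,-0.12,0.8]]'
python3 -m creep '[[0.005,-0.03,0,0,0,-0.12,0.8],[0.005,-0.03,0,0,0,-0.12,0.8],[0.004,-0.0285,0,0,0,-0.02,0.8],[0,0,0,0,0,0,0.8],[0,0,0,0,0,0,0.8],[0,0,0,0,0,0,0.8]]'
python3 - <<'E'
from h import *
s=bot.sense();R=s['eef_rot'];print(s['tool_pos'],np.arctan2(R[1][1],R[0][1]))
E
```

```text
t: 21.25
tool_pos: [0.4225, 0.3647, 0.2215]
eef_rot: [[-0.993, 0.12, 0.003], [0.12, 0.993, 0.002], [-0.003, 0.003, -1.0]]
wrist_force: [-0.0, -0.1, -3.2]
opening: 0.0408
grasp_force: 20.0
t: 22.25
tool_pos: [0.4703, 0.0618, 0.2186]
eef_rot: [[-0.241, 0.97, -0.004], [0.97, 0.241, -0.0], [0.001, -0.004, -1.0]]
wrist_force: [0.5, -0.5, -1.9]
opening: 0.0408
grasp_force: 20.0
t: 22.85
tool_pos: [0.4846, -0.0242, 0.2192]
eef_rot: [[0.009, 1.0, -0.003], [1.0, -0.009, 0.001], [0.001, -0.003, -1.0]]
wrist_force: [0.0, 0.8, -1.6]
opening: 0.0403
grasp_force: 20.0
[ 0.48455775 -0.02416241  0.21917901] -0.009429428938164125
```

```bash
python3 -m creep '[[0.001,0,-0.02,0,0,0,0.8],[0,0,-0.025,0,0,0,0.8],[0,0,-0.025,0,0,0,0.8],[0,0,-0.015,0,0,0,0.8],[0,0,-0.01,0,0,0,0.8],[0,0,-0.006,0,0,0,0.8],[0,0,0,0,0,0,0.8]]'
python3 -m creep '[[0,0,-0.004,0,0,0,0.8],[0,0,-0.004,0,0,0,0.8],[0,0,-0.003,0,0,0,0.8],[0,0,-0.003,0,0,0,0.8],[0,0,-0.003,0,0,0,0.8],[0,0,-0.002,0,0,0,0.8],[0,0,0,0,0,0,0.8],[0,0,0,0,0,0,0.8]]'
python3 -m creep '[[0,0,-0.002,0,0,0,0.8],[0,0,-0.0015,0,0,0,0.8],[0,0,0,0,0,0,0.8]]'
```

```text
t: 23.55
tool_pos: [0.4866, -0.0243, 0.1186]
eef_rot: [[0.008, 1.0, -0.001], [1.0, -0.008, 0.0], [0.0, -0.001, -1.0]]
wrist_force: [-0.2, -0.6, -2.4]
opening: 0.0412
grasp_force: 20.0
t: 24.35
tool_pos: [0.4869, -0.0248, 0.1]
eef_rot: [[0.009, 1.0, -0.0], [1.0, -0.009, 0.0], [0.0, -0.0, -1.0]]
wrist_force: [-1.1, -0.5, -2.7]
opening: 0.041
grasp_force: 20.0
t: 24.65
tool_pos: [0.4868, -0.0248, 0.0964]
eef_rot: [[0.009, 1.0, -0.0], [1.0, -0.009, 0.0], [0.0, -0.0, -1.0]]
wrist_force: [-0.3, 0.4, -1.7]
opening: 0.0409
grasp_force: 20.0
```

```bash
python3 -m creep '[[0,0,-0.001,0,0,0,0.8],[0,0,0,0,0,0,0.6],[0,0,0,0,0,0,0.4],[0,0,0,0,0,0,0],[0,0,0,0,0,0,0],[0,0,0.01,0,0,0,0],[0,0,0.03,0,0,0,0],[0,0,0.04,0,0,0,0],[0,0,0.04,0,0,0,0],[0,0,0.03,0,0,0,0]]'
python3 -m creep '[[0,0.012,0,0,0,0.07,0],[0,0.026,0,0,0,0.14,0],[0,0.026,0,0,0,0.14,0],[0,0.026,0,0,0,0.14,0],[0,0.026,0,0,0,0.14,0],[0,0.026,0,0,0,0.14,0],[0,0.026,0,0,0,0.14,0],[0,0.026,0,0,0,0.14,0],[0,0.026,0,0,0,0.14,0],[0,0.026,0,0,0,0.14,0]]'
python3 -m creep '[[0.01,0.026,0,0,0,0.117,0],[0.01,0,0,0,0,0,0],[0.01,0,0,0,0,0,0],[0.009,0,0,0,0,0,0],[0,0,0,0,0,0,0],[0,0,0,0,0,0,0]]'
python3 - <<'E'
from h import *
s=bot.sense();R=s['eef_rot'];print(s['tool_pos'],np.arctan2(R[1][1],R[0][1]))
E
```

```text
t: 25.65
tool_pos: [0.4874, -0.0249, 0.2486]
eef_rot: [[0.009, 1.0, 0.003], [1.0, -0.009, -0.001], [-0.001, 0.003, -1.0]]
wrist_force: [0.5, 0.1, -0.7]
opening: 0.0861
grasp_force: 0.0
t: 26.65
tool_pos: [0.4866, 0.2223, 0.2462]
eef_rot: [[-0.97, 0.242, 0.0], [0.242, 0.97, 0.0], [-0.0, 0.0, -1.0]]
wrist_force: [0.7, 0.0, -0.3]
opening: 0.0873
grasp_force: 0.0
t: 27.25
tool_pos: [0.526, 0.2462, 0.2454]
eef_rot: [[-0.991, 0.134, -0.001], [0.134, 0.991, -0.0], [0.001, -0.0, -1.0]]
wrist_force: [-0.3, -0.7, 0.4]
opening: 0.087
grasp_force: 0.0
[0.52597125 0.24615912 0.2453955 ] 1.43596245009695
```

```bash
python3 -m creep '[[0,0,-0.03,0,0,0,0],[0,0,-0.03,0,0,0,0],[0,0,-0.03,0,0,0,0],[0,0,-0.03,0,0,0,0],[0,0,-0.02,0,0,0,0],[0,0,-0.02,0,0,0,0],[0,0,-0.0155,0,0,0,0],[0,0,0,0,0,0,0],[0,0,0,0,0,0,0.3],[0,0,0,0,0,0,0.5]]' 20
python3 -m creep '[[0,0,0,0,0,0,0.7],[0,0,0,0,0,0,0.8],[0,0,0,0,0,0,0.8],[0,0,0,0,0,0,0.8],[0,0,0,0,0,0,0.8]]'
```

```text
t: 28.25
tool_pos: [0.5266, 0.2472, 0.0711]
eef_rot: [[-0.991, 0.133, 0.002], [0.133, 0.991, 0.0], [-0.002, 0.001, -1.0]]
wrist_force: [-0.1, 0.7, 0.2]
opening: 0.0775
grasp_force: 0.0
t: 28.75
tool_pos: [0.526, 0.2472, 0.0702]
eef_rot: [[-0.991, 0.132, 0.0], [0.132, 0.991, -0.0], [-0.0, 0.0, -1.0]]
wrist_force: [0.1, -1.1, 1.2]
opening: 0.0409
grasp_force: 20.0
```

```bash
python3 -m creep '[[0,0,0.01,0,0,0,0.8],[0,0,0.02,0,0,0,0.8],[0,0,0.03,0,0,0,0.8],[0,0,0.03,0,0,0,0.8],[0,0,0.03,0,0,0,0.8],[-0.01,0,0.02,0,0,0,0.8],[-0.015,0,0.01,0,0,0,0.8],[-0.015,-0.0017,0,0,0,-0.05,0.8]]'
python3 -m creep '[[0,-0.02,0,0,0,-0.13,0.8],[0,-0.02,0,0,0,-0.13,0.8],[0,-0.02,0,0,0,-0.13,0.8],[0,-0.02,0,0,0,-0.13,0.8],[0,-0.02,0,0,0,-0.13,0.8],[0,-0.02,0,0,0,-0.13,0.8],[0,-0.02,0,0,0,-0.13,0.8],[0,-0.02,0,0,0,-0.13,0.8],[0,-0.02,0,0,0,-0.13,0.8],[0,-0.02,0,0,0,-0.13,0.8]]'
python3 -m creep '[[0,-0.02,0,0,0,-0.095,0.8],[0,0,0,0,0,0,0.8],[0,0,0,0,0,0,0.8],[0,0,0,0,0,0,0.8]]'
python3 - <<'E'
from h import *
s=bot.sense();R=s['eef_rot'];print(s['tool_pos'],np.arctan2(R[1][1],R[0][1]))
E
```

```text
t: 29.55
tool_pos: [0.4865, 0.2459, 0.2225]
eef_rot: [[-0.983, 0.183, 0.004], [0.183, 0.983, 0.001], [-0.004, 0.002, -1.0]]
wrist_force: [-0.4, 0.1, -1.9]
opening: 0.0409
grasp_force: 20.0
t: 30.55
tool_pos: [0.4856, 0.0448, 0.2205]
eef_rot: [[-0.083, 0.997, 0.0], [0.997, 0.083, 0.0], [0.0, 0.0, -1.0]]
wrist_force: [-0.1, 0.2, -1.1]
opening: 0.0407
grasp_force: 20.0
t: 30.95
tool_pos: [0.4856, 0.0262, 0.2202]
eef_rot: [[0.006, 1.0, -0.0], [1.0, -0.006, 0.0], [0.0, -0.0, -1.0]]
wrist_force: [-0.7, 0.1, -1.4]
opening: 0.0409
grasp_force: 20.0
[0.48563787 0.02622656 0.22018293] -0.005559740101978831
```

```bash
python3 -m creep '[[0.0007,0,-0.02,0,0,-0.003,0.8],[0,0,-0.025,0,0,0,0.8],[0,0,-0.025,0,0,0,0.8],[0,0,-0.015,0,0,0,0.8],[0,0,-0.01,0,0,0,0.8],[0,0,-0.006,0,0,0,0.8],[0,0,0,0,0,0,0.8]]'
python3 -m creep '[[0,0,-0.004,0,0,0,0.8],[0,0,-0.004,0,0,0,0.8],[0,0,-0.003,0,0,0,0.8],[0,0,-0.003,0,0,0,0.8],[0,0,-0.003,0,0,0,0.8],[0,0,-0.002,0,0,0,0.8],[0,0,0,0,0,0,0.8],[0,0,0,0,0,0,0.8]]'
python3 -m creep '[[0,0,-0.002,0,0,0,0.8],[0,0,-0.002,0,0,0,0.8],[0,0,-0.001,0,0,0,0.8],[0,0,0,0,0,0,0.8]]'
```

```text
t: 31.65
tool_pos: [0.4865, 0.0259, 0.1187]
eef_rot: [[0.009, 1.0, -0.001], [1.0, -0.009, 0.0], [0.0, -0.001, -1.0]]
wrist_force: [-0.3, 0.1, -2.3]
opening: 0.041
grasp_force: 20.0
t: 32.45
tool_pos: [0.4867, 0.0255, 0.1]
eef_rot: [[0.01, 1.0, -0.0], [1.0, -0.01, 0.0], [0.0, -0.0, -1.0]]
wrist_force: [-0.2, -0.4, -0.8]
opening: 0.0406
grasp_force: 20.0
t: 32.85
tool_pos: [0.4866, 0.0255, 0.0961]
eef_rot: [[0.01, 1.0, 0.0], [1.0, -0.01, -0.0], [-0.0, 0.0, -1.0]]
wrist_force: [-2.0, 0.1, 8.4]
opening: 0.0405
grasp_force: 20.0
```

Seated with 8 N up. I release, back off towards the left at height, and inspect.

```bash
python3 -m creep '[[0,0,0,0,0,0,0.6],[0,0,0,0,0,0,0.4],[0,0,0,0,0,0,0],[0,0,0,0,0,0,0],[0,0,0.01,0,0,0,0],[0,0,0.03,0,0,0,0],[0,0,0.04,0,0,0,0],[0,0,0.04,0,0,0,0],[0,0,0.03,0,0,0,0]]'
python3 -m creep '[[0,0.02,0,0,0,0.1,0],[0,0.04,0,0,0,0.1,0],[0,0.04,0,0,0,0.1,0],[0,0.04,0,0,0,0.1,0],[0,0.04,0,0,0,0.1,0],[0,0.04,0,0,0,0.1,0],[0,0.04,0,0,0,0.1,0],[0,0.04,0,0,0,0.1,0],[0,0.02,0,0,0,0,0],[0,0,0,0,0,0,0]]'
python3 - <<'E'
from h import *
for n in('top','scene'):
    grab(n); p,W=world(n)
    L=(W[...,2]>.075)&(W[...,2]<.13)&(abs(W[...,0]-.485)<.012)&(W[...,1]>.05)&(W[...,1]<.2)
    print(n,'laser ymin',np.percentile(W[L][:,1],[0,2,5]).round(4))
    for y in(.0255,-.0245,-.098,-.156):
        m=(abs(W[...,0]-.485)<.045)&(abs(W[...,1]-y)<.022)
        for a,b in ((.065,.135),(.045,.058)):
            Q=W[m&(W[...,2]>a)&(W[...,2]<b)]; r=cv2.minAreaRect(Q[:,:2].astype(np.float32)); print(y,len(Q),np.percentile(Q[:,2],[5,50,98]).round(4),np.round(r[0],4),np.round(r[1],4),round(r[2],1))
    r0=(185,220,220,375) if n=='top' else (150,310,200,345)
    c=cv2.resize(p[r0[0]:r0[1],r0[2]:r0[3],::-1],None,fx=4,fy=4,interpolation=cv2.INTER_CUBIC); cv2.imwrite('pics/%s5c.png'%n,c)
E
```

```text
t: 33.75
tool_pos: [0.4871, 0.0255, 0.248]
eef_rot: [[0.01, 1.0, 0.003], [1.0, -0.01, -0.0], [-0.0, 0.003, -1.0]]
wrist_force: [0.9, -0.4, -0.4]
opening: 0.0861
grasp_force: 0.0
t: 34.75
tool_pos: [0.4861, 0.3482, 0.2454]
eef_rot: [[-0.713, 0.701, 0.001], [0.701, 0.713, 0.001], [0.0, 0.001, -1.0]]
wrist_force: [0.7, -0.2, -0.9]
opening: 0.0869
grasp_force: 0.0
top laser ymin [0.0673 0.0675 0.0702]
0.0255 115 [0.0921 0.106  0.1148] [0.4882 0.027 ] [0.0254 0.0401] 89.3
0.0255 107 [0.0473 0.0523 0.0566] [0.4859 0.0297] [0.0346 0.0665] 88.9
-0.0245 75 [0.0802 0.1105 0.1246] [ 0.4882 -0.0213] [0.0105 0.0393] 89.0
-0.0245 154 [0.0492 0.0529 0.0573] [ 0.4893 -0.0212] [0.0315 0.0589] 88.6
-0.098 146 [0.0735 0.1149 0.1224] [ 0.4872 -0.0958] [0.0158 0.054 ] 85.6
-0.098 93 [0.0484 0.0524 0.0567] [ 0.4881 -0.0971] [0.0317 0.0588] 89.4
-0.156 129 [0.0735 0.1108 0.1215] [ 0.4864 -0.1531] [0.0556 0.0112] 1.5
-0.156 105 [0.0473 0.0521 0.0565] [ 0.4874 -0.1558] [0.0352 0.0587] 89.7
scene laser ymin [0.0651 0.0665 0.0672]
0.0255 215 [0.0736 0.0986 0.1123] [0.4854 0.0246] [0.0421 0.027 ] 17.7
0.0255 173 [0.047  0.052  0.0574] [0.4846 0.0247] [0.0329 0.0612] 84.7
-0.0245 222 [0.0725 0.0968 0.1202] [ 0.4854 -0.0236] [0.0121 0.0426] 88.4
-0.0245 219 [0.0469 0.0519 0.057 ] [ 0.4854 -0.0241] [0.0338 0.0611] 85.0
-0.098 353 [0.0703 0.1019 0.119 ] [ 0.4843 -0.0999] [0.0158 0.0568] 86.9
-0.098 191 [0.0472 0.0513 0.0562] [ 0.4841 -0.0976] [0.0612 0.0325] 0.2
-0.156 321 [0.0691 0.0986 0.1189] [ 0.4834 -0.1556] [0.0107 0.0572] 88.1
-0.156 195 [0.0468 0.0512 0.0557] [ 0.4836 -0.1551] [0.0327 0.0622] 88.3
```

View pics/top5c.png

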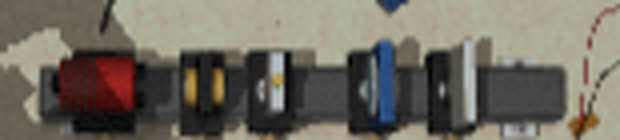

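View pics/scene5c.png

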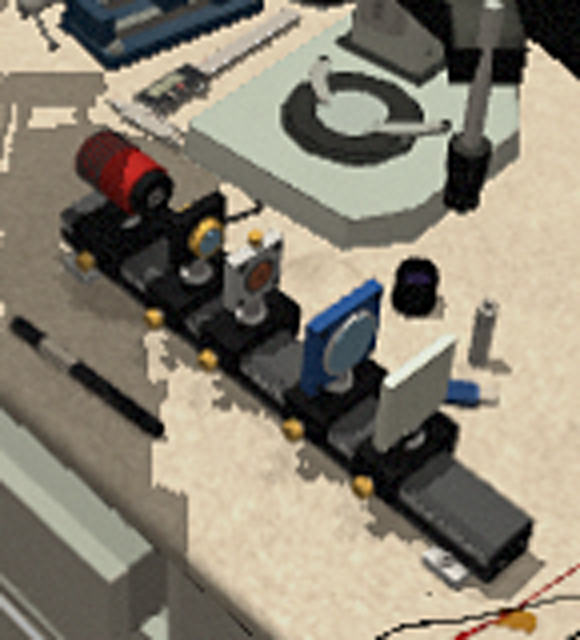

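Both crops show all four carriers seated, upright and square: small lens, pinhole, large lens and screen at (200,235), (255,275), (340,340) and (415,395) in the scene crop. The saddle tops read about 52 mm, and the spacings are about 41, 49, 75 and 57 mm. The post and tube haven't moved.

```bash
python3 -c "
from bench import bot
print(bot.job_done())"
```

```text
the job is handed in; nothing more can be done
None
```

The beam expander is set up and handed in: the small lens is about 41 mm from the laser face, the pinhole about 49 mm further, the large lens about 75 mm beyond that and the screen about 57 mm past it, all four carriers seated upright on the rail after about 35 s; no verdict came back.

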